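# Unstack the desk gear and sort the full ink box from the empty one

## Robot

A 7-joint arm with a two-finger parallel gripper is mounted at the origin on the work surface. World frame = base frame: x ahead of the robot, y to its left, z up, the work surface at z = 0. Lengths are in mm, angles in degrees, forces in N, time in s.
With the tool pointing down it reaches from about 425 to 950 mm from the base axis. Payload 4.7 kg.
Tool frame: the origin (TCP) lies on the centre line of the jaws, within the pads' length; the fingertips stand 11 mm ahead of it and the grasp point (between the pads) lies 8 mm behind it; z points along the fingers, y is the direction in which the jaws open and shut (so a half turn about z gives the same grasp; the last joint's range is limited). The gripper opens to 87 mm and grips with 3 to 60 N. Pads are 19 mm wide; open, the fingers measure 117 mm over their backs; the gripper's body (75 mm by 190 mm) begins 51 mm behind the grasp point.
Start: joints at [-73.906, 26.849, -2.785, 87.806, 1.381, 65.374, -4.715], TCP at [205.745, 642.897, 233.573] pointing down, gripper open.
Joint ranges: [-148.3, 148.3], [-19.14, 114.17], [-79.39, 73.82], [5.75, 140.21], [-59.74, 239.74], [12.07, 113.84], [-152.46, 152.46]. Speed limits (degrees/s): [147.25, 147.25, 180, 180, 180, 180, 180].

## Interface

Orientations are given as [roll, pitch, yaw] about the fixed x, y, z axes, in that order (R = Rz(yaw) Ry(pitch) Rx(roll)).
In Python, from station import status, cams, arm gives the robot as it stands. The module is installed in compiled form; this text tells all that it offers.
- The arm moves only by the tool send_rows, never from a script. Its argument "moves" is a list of rows, each a list of 3 entries, a list of its own where there are three numbers: the shift along the tool's x, y, z in cm, then the turn about the tool's z in rad, then the opening, from -1 (shut) to 1 (fully open). In form: [[[dx, dy, dz], spin, fingers], ...]. A call has 1 to 8 rows; each row is the pose to reach, as a shift and turn from the pose commanded when the call began, along the tool's axes at that moment; what a row does not reach only later rows make up. A row lasts 1/8 s, in which the tool goes at most 62.5 mm and 10.7 degrees, less where a joint would pass 70% of its speed; a pose out of reach is approached as far as the arm can. A call with a gripper value outside its range is refused whole. The fingers move at their own pace and stop on an object; "force" is the grip in N (left out, the last holds). Time passes only in rows, so rows that repeat a pose let the fingers close. It gives the time, the measured TCP pose, the force and the opening at its end, in the units of the state.
- status.observe(): the state, without advancing time (a new reading comes with each control period).
- cams.camera(name): name is "scene" or "top" or "wrist"; returns (picture, depth): 420x560x3 uint8, red, green, blue; 420x560 float32, mm along the optical axis (not along the pixel's ray), 0 where there is no reading.
- cams.camera_info(name): a dict with "mtx" (3x3 intrinsics, pixels), "distortion" ([k1, k2, p1, p2, k3] as OpenCV has them; the pictures are not rectified), "rvec" (rotation vector, rad) and "tvec" (3), from world to camera coordinates, as OpenCV has them. Camera axes: x right, y down, z forward; pixel columns grow to the right and rows downward; lengths in mm; the calibration is good to about 2 mm. A picture is of the moment at which its call begins: read the wrist's pose just before it. camera_info takes no time and is no camera call; for the wrist camera it gives the pose at the moment of the call.
- arm.sign_off(): hands the job in, once; it reports no verdict.
The state is a dict: "clock": time; "q": joint angles; "qvel": joint speeds; "tau": joint torques, N m; "ee_pos": TCP position; "tcp_rot": TCP orientation; "ft_force": force on the tool from outside, world axes, zero at the start; "ft_torque": the same for the moment, N m; "finger_gap": finger opening in mm.
Only numpy, scipy, OpenCV 4.12 (cv2) and the standard library are available. Lean on these libraries where they do the work, as an engineer would, in place of code of your own. Each camera call takes 0.05 s, during which the arm holds its last target. There are 200 camera calls.

## Task

Take the stack on the desk apart and put everything away: lay the black remote lengthwise in the middle of the long grey felt mat, and set the grey player, which is at the bottom, lengthwise in the middle of the dark wooden riser. One of the two identical white ink boxes is full and the other is empty, so feel their weight: stand the full one upright in the low black metal tray and the empty one upright in the open cardboard carton, both right down on the floor of it. Set things down without dropping or toppling them, and do not disturb the toy figure or the white cup.

Things in the scene. Friction and masses are not known exactly. Their poses are not given: they have to be found in the camera images.
- player: grey media player, a flat closed slab 66 (x) x 168 (y, long) x 34 mm tall, about 0.45 kg, loose, bottom of the stack, flat on the desk; origin at the centre of its underside, z up. It is gripped across its 66 mm width once cleared.
- box_a: one of two identical closed white paper ink boxes, 56 (x) x 50 (y) x 84 mm tall, standing on the player; origin at the centre of its underside, z up. At the start the two stand side by side along the player's length, about 92 mm between centres (42 mm gap), with the remote lying across both tops. One of the two is full (about 0.34 kg), the other empty (about 0.06 kg), each give or take 15 percent; they look the same, and only the weight felt on lifting tells.
- box_b: one of two identical closed white paper ink boxes, 56 (x) x 50 (y) x 84 mm tall, standing on the player; origin at the centre of its underside, z up. At the start the two stand side by side along the player's length, about 92 mm between centres (42 mm gap), with the remote lying across both tops. One of the two is full (about 0.34 kg), the other empty (about 0.06 kg), each give or take 15 percent; they look the same, and only the weight felt on lifting tells.
- remote: black remote control, 40 (x) x 124 (y, long) x 22 mm thick, about 0.09 kg, loose; origin at the centre of its underside, z up. It lies on top of the two ink boxes (underside 118 mm above the desk), lengthwise along the player to within 0.1 rad; it is 16 mm narrower than the boxes under it. Either end may point either way on the mat.
- felt_mat: flat grey felt mat, 60 (x) x 158 (y, long) x 4 mm thick, fixed to the desk; origin at the centre of its underside, its top 4 mm above it. Place of the remote.
- riser: low dark wooden riser, 80 (x) x 184 (y, long), flat top 16 mm above its origin, fixed; origin at the centre of its underside on the desk. Place of the player, either way round.
- tray: low black metal tray, open on top, 90 x 90 mm outside, 84 x 84 mm inside, rim 20 mm high, floor top 3 mm above its origin, fixed; origin at the centre of its underside. Place of the full ink box, square to the walls (any quarter turn).
- carton: open brown cardboard carton, 96 x 96 mm outside (plus two flaps hanging outwards), 88 x 88 mm inside, rim 50 mm high, floor top 4 mm above its origin, fixed; origin at the centre of its underside. Place of the empty ink box, square to the walls (any quarter turn).
- figure: small toy robot figure on a round black base 52 mm across, 110 mm tall, loose, to be left alone; origin at the centre of its underside, z up.
- cup: small white ceramic cup, 62 mm across the rim, 60 mm tall, loose, to be left alone; origin at the centre of its underside, z up.
There are look-alikes about, which are no part of the job. Leave any green or red look-alike of the remote alone.

How it is judged:
By the outcome, as a careful person would: the job done as asked, in the order asked, and still so for the second after the job is handed in, with the robot touching nothing.
It also fails if it takes over 144 s, if anything falls off the work surface, if the arm or the gripper's body presses on something with over 40 N, if the wrist force passes 120 N, or if a joint passes its speed limit or range.

## Working session

There is one attempt and no reset: what is moved stays moved. The work goes in short steps, Python scripts to look and compute and a tool call to move; the robot and the scene stay as the last step left them, time stands still between calls to the robot, and variables do not carry over. Pictures are saved under pics/ and viewed, about 12 in all and at most 16, crops included, and the job is handed in when it is done.

Besides the shell and the picture viewer there is one more tool, called after ">>>" as name([rows], argument=value, ...), one row to a line, values as JSON. send_rows: Moves the arm, as the interface text tells. Its arguments: {"type":"object","properties":{"moves":{"type":"array"},"force":{"type":"number"}},"required":["moves"]}

```bash
mkdir -p pics
cat > h.py <<'E'
import numpy as np, cv2
from station import status, cams, arm
def shot(n,fn=None):
    info=cams.camera_info(n); rgb,d=cams.camera(n)
    if fn: cv2.imwrite('pics/'+fn,rgb[:,:,::-1]); np.savez('pics/'+fn+'.npz',rgb=rgb,d=d,**{k:np.array(v) for k,v in info.items()})
    return rgb,d,info
def load(fn):
    z=np.load('pics/'+fn+'.npz'); return z['rgb'],z['d'],{k:z[k] for k in('mtx','distortion','rvec','tvec')}
def cloud(d,info):
    h,w=d.shape; v,u=np.mgrid[:h,:w]
    n=cv2.undistortPoints(np.stack([u,v],-1).reshape(-1,1,2).astype(float),np.array(info['mtx']),np.array(info['distortion'])).reshape(h,w,2)
    c=np.dstack([n*d[...,None],d]); R=cv2.Rodrigues(np.array(info['rvec'],float))[0]
    return (c-np.array(info['tvec']).ravel())@R
def plane(px,z,info):
    n=cv2.undistortPoints(np.array(px,float).reshape(-1,1,2),np.array(info['mtx']),np.array(info['distortion'])).reshape(-1,2)
    R=cv2.Rodrigues(np.array(info['rvec'],float))[0]; o=-R.T@np.array(info['tvec']).ravel()
    r=np.c_[n,np.ones(len(n))]@R; return o+r*((z-o[2])/r[:,2])[:,None]
def rect(pts):
    (c,s,a)=cv2.minAreaRect(np.array(pts[:,:2],np.float32)); 
    if s[0]<s[1]: a+=90; s=s[::-1]
    return np.round(c,1),np.round(s,1),round((a+90)%180-90,1)  # a = long axis direction deg
E
python3 - <<'E'
from h import *
s=status.observe(); print(s)
for n in('top','scene'):
    rgb,d,i=shot(n,n+'0.png'); print(n,i, (d>0).mean())
E
```

```text
{'clock': 0.0, 'q': array([-73.90638425,  26.89417415,  -2.78439721,  87.87354975,
         1.38216425,  65.37704224,  -4.71612647]), 'qvel': array([-0.04024833,  0.03309386,  0.07739725,  0.08056385,  0.01023397,
       -0.05114552, -0.01310463]), 'tau': array([-9.69901666e-04, -5.07978272e+01, -8.12157453e-02, -2.36159706e+01,
       -6.12384779e-02,  3.82050325e-02,  1.98296129e-04]), 'ee_pos': array([205.59354741, 642.3101001 , 232.53758378]), 'tcp_rot': array([-1.79888970e+02,  5.37839838e-03,  1.62252314e+02]), 'ft_force': array([ 0.14010031, -0.62566615,  0.03886582]), 'ft_torque': array([ 0.00866185, -0.03814771,  0.04901262]), 'finger_gap': 87.219391931875}
top {'mtx': array([[383.04274971,   0.        , 282.99525871],
       [  0.        , 383.04274971, 208.84614169],
       [  0.        ,   0.        ,   1.        ]]), 'distortion': array([-0.05417522,  0.        ,  0.        ,  0.        ,  0.        ]), 'rvec': array([ 2.15793692, -2.21355573,  0.1294365 ]), 'tvec': array([ -58.5435767 ,  472.43583983, 1079.92212404])} 0.9957482993197279
scene {'mtx': array([[490.37245684,   0.        , 272.73826708],
       [  0.        , 490.37245684, 205.26941895],
       [  0.        ,   0.        ,   1.        ]]), 'distortion': array([-0.15566741,  0.        ,  0.        ,  0.        ,  0.        ]), 'rvec': array([ 1.02106821,  2.19368268, -1.21553509]), 'tvec': array([ 343.75055022,  -74.84560119, 1730.68472382])} 0.9382738095238096
```

View pics/top0.png

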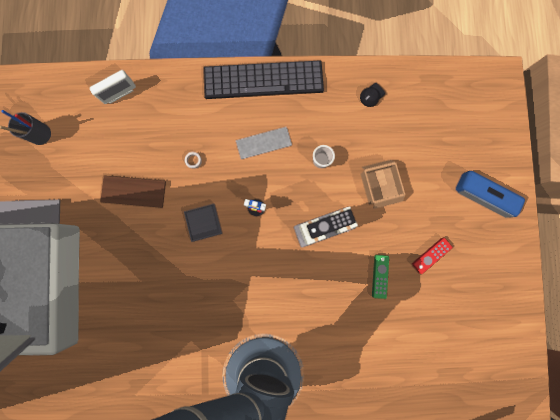

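View pics/scene0.png

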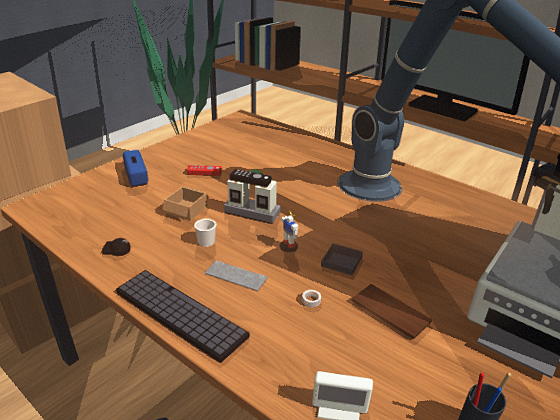

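The top view shows the stack at (326,227), mat (264,143), riser (133,191), tray (203,222), carton (384,184), figure (256,206) and cup (323,156). I'll measure these from colour masks and depth.

```bash
python3 - <<'E'
from h import *
rgb,d,i=load('top0.png'); P=cloud(d,i)
def roi(u0,u1,v0,v1):
    m=np.zeros(d.shape,bool); m[v0:v1,u0:u1]=1; return m&(d>0)
def comp(m):
    m=cv2.morphologyEx(m.astype(np.uint8),cv2.MORPH_OPEN,np.ones((2,2)))
    n,l,s,c=cv2.connectedComponentsWithStats(m); return l==1+np.argmax(s[1:,4])
Z=P[...,2]
tab=P[roi(270,300,170,190)]; print('desk z',np.median(tab[:,2]), Z[140:146,255:270].mean())
def rep(n,m,z=None):
    m=comp(m)
    if z is None: pts=P[m]
    else:
        v,u=np.nonzero(m); pts=plane(np.c_[u,v],z,i)
    print(n,m.sum(),rect(pts),'mean',pts[:,:2].mean(0).round(1),'z',np.percentile(Z[m],[5,50,95]).round(1))
hsv=cv2.cvtColor(rgb,cv2.COLOR_RGB2HSV).astype(int); S,V=hsv[...,1],hsv[...,2]
rep('mat',roi(225,305,115,170)&(S<60),4)
rep('riser z',roi(85,185,160,225)&(Z>9)); 
rep('riser c',roi(85,185,165,218)&(V<115),16)
rep('tray z',roi(175,232,195,250)&(Z>11))
rep('tray c',roi(175,232,195,250)&(V<75),20)
rep('carton z',roi(350,420,150,215)&(Z>30),50)
rep('carton z all',roi(350,420,150,215)&(Z>10))
rep('remote z',roi(285,370,195,255)&(Z>128))
rep('boxtop',roi(285,370,195,255)&(Z>105))
rep('stack',roi(285,370,195,255)&(Z>15))
rep('fig',roi(235,280,185,222)&(Z>20))
rep('cup',roi(305,345,138,172)&(Z>30))
for n,u,v in(('carton',384,184),('tray',203,222),('riser',133,191),('remote',326,227)): print(n,P[v,u].round(1))
E
python3 - <<'E'
from h import *
rgb=load('top0.png')[0]; s=load('scene0.png')[0]
a=cv2.resize(rgb[140:260,280:420],None,fx=4,fy=4,interpolation=cv2.INTER_CUBIC)
cv2.imwrite('pics/c1.png',a[:,:,::-1])
E
```

```text
desk z -1.2258266325580849 15.192080171357215
mat 1026 (array([669.8, -21.2]), array([157.6,  60. ]), -75.4) mean [669.2 -20.8] z [-1.7  2.5  6.1]
riser z 1645 (array([488. , 200.3]), array([528.4, 103.3]), 74.8) mean [530.4 361.9] z [ 8.1 14.4 18. ]
riser c 1688 (array([530.5, 361.3]), array([185.5,  83.4]), 82.8) mean [530.4 359.3] z [-0.2 14.3 18. ]
tray z 12 (array([436.4, 204.5]), array([16.4,  1.5]), 16.2) mean [436.  204.5] z [-1.5 11.6 20.4]
tray c 956 (array([435. , 158.1]), array([89.1, 88.6]), -76.3) mean [434.9 158.2] z [-1.6  2.1 18.1]
carton z 558 (array([ 534. , -361.5]), array([119.2, 102.6]), 13.0) mean [ 532. -363.] z [ 0.5 44.7 52.2]
carton z all 787 (array([ 493.5, -226.5]), array([426.7, 131.8]), -73.3) mean [ 532.5 -364. ] z [-0.8 39.  51.8]
remote z 735 (array([ 406.7, -161.7]), array([252.6,  41.8]), -71.3) mean [ 417.5 -190.9] z [115.9 138.8 141.9]
boxtop 1042 (array([ 403.7, -162.8]), array([252.6,  61. ]), -70.6) mean [ 414.4 -185.8] z [ 32.  137.8 141.7]
stack 1396 (array([ 404.9, -162.2]), array([252.5,  67.4]), -72.3) mean [ 410.9 -179.1] z [  1.1 135.7 141.5]
fig 162 (array([440.1, -21.3]), array([140.4,  45.7]), 33.6) mean [475.9   4.6] z [  0.8  85.8 104.3]
cup 132 (array([ 632.4, -200.3]), array([61.5, 47.2]), 58.8) mean [ 632.2 -197.8] z [-0.9 44.9 59.9]
carton [ 539.4 -373.5    4.8]
tray [439.8 162.8   3.8]
riser [534.9 365.7  10.7]
remote [ 410.6 -177.3  135.4]
```

View pics/c1.png

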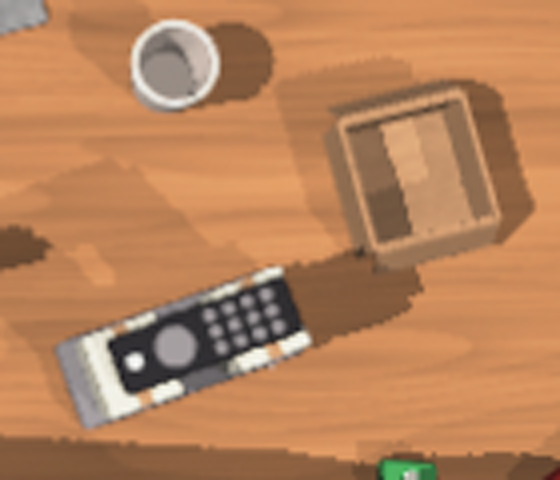

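The crop shows the remote running from about (110,370) to (300,310), with white box tops on both sides and the player's grey end at left (75,385). The carton rim corners are near (340,122), (462,92), (498,218) and (375,248).

Run:
```python
from h import *
rgb,d,i=load('top0.png')
c=lambda *p:(np.array(p,float)+.5)/4-.5+[280,140]
cr=plane(c((340,122),(462,92),(498,218),(375,248)),50,i); print('carton',cr.round(1)[:,:2].tolist(),rect(cr),cr.mean(0).round(1))
hsv=cv2.cvtColor(rgb,cv2.COLOR_RGB2HSV).astype(int); P=cloud(d,i)
m=np.zeros(d.shape,np.uint8); m[195:255,300:370]=1
m&=((P[...,2]>130)).astype(np.uint8)
m=cv2.morphologyEx(m,cv2.MORPH_OPEN,np.ones((5,5)))
v,u=np.nonzero(m); p=plane(np.c_[u,v],140,i); print('remote',len(p),rect(p),p.mean(0))
```

```text
carton [[573.7, -306.0], [593.9, -395.8], [502.1, -416.8], [482.6, -326.8]] (array([ 537.9, -361.4]), array([94.4, 92.1]), 12.8) [ 538.1 -361.4   50. ]
remote 733 (array([ 420.5, -188.6]), array([124. ,  40.1]), -71.2) [ 420.14470266 -188.29211296  140.        ]
```

```bash
cat >> h.py <<'E'
from scipy.spatial.transform import Rotation as Ro
def go(x,y,z,yaw,s=None):
    "shift in tool axes (cm) and spin (rad) from the present pose to TCP x,y,z,yaw"
    s=s or status.observe(); R=Ro.from_euler('xyz',s['tcp_rot'],degrees=True).as_matrix()
    d=R.T@(np.array([x,y,z])-s['ee_pos'])/10
    dy=(yaw-s['tcp_rot'][2]+180)%360-180
    print('t',round(s['clock'],2),'shift',d.round(2),'spin',round(-np.radians(dy),3),'rows>=',round(max(np.linalg.norm(d)/6.25,abs(dy)/10.7),1))
E
python3 - <<'E'
from h import *
go(430,300,250,140)
E
```

```text
t 0.1 shift [-31.81 -25.77  -1.69] spin 0.388 rows>= 6.6
```

>>> send_rows([
  [[-3,-2.5,-0.2],0.05,1],
  [[-7,-6,-0.4],0.1,1],
  [[-12,-10,-0.8],0.15,1],
  [[-17,-14,-1],0.2,1],
  [[-22,-18,-1.2],0.25,1],
  [[-27,-22,-1.4],0.32,1],
  [[-30.5,-24.8,-1.7],0.38,1],
  [[-31.8,-25.8,-1.7],0.39,1],
])

```text
clock: 1.1
ee_pos: [431.9, 296.6, 250.7]
tcp_rot: [-180.0, 0.1, 139.5]
ft_force: [-0.6, 0.3, -0.3]
finger_gap: 87.2
```

Run:
```python
from h import *
s=status.observe(); print(s['ee_pos'],s['tcp_rot'],s['qvel'].round(1))
shot('wrist','w1.png'); i=cams.camera_info('wrist'); R=cv2.Rodrigues(i['rvec'])[0]; print('cam at',-R.T@i['tvec'],R[2],i['mtx'])
go(480,-20,250,125); go(420.2,-188.4,250,108.8)
```

```text
[431.87953638 296.63422826 250.68068956] [-1.79991737e+02  5.27117701e-02  1.39540024e+02] [ 7.8  0.6  1.7  0.1 -2.8 -0.4 10.8]
cam at [370.59155768 348.12048531 401.36589026] [ 0.22421135 -0.19259597 -0.95531988] [[336.88945563   0.         280.49432164]
 [  0.         336.88945563 218.05342683]
 [  0.           0.           1.        ]]
t 1.15 shift [-24.17 -20.96   0.1 ] spin 0.254 rows>= 5.1
t 1.15 shift [-30.55 -37.66   0.11] spin 0.536 rows>= 7.8
```

View pics/w1.png

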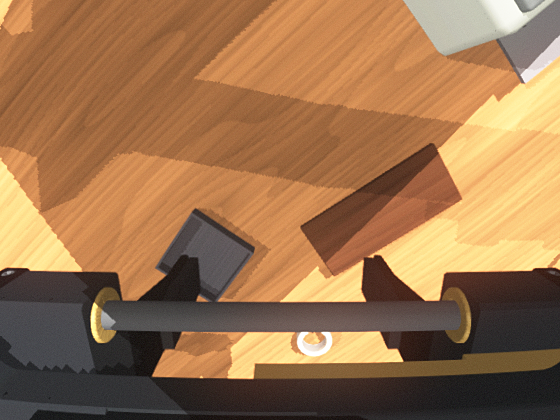

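The wrist view shows the riser top corners at (302,227), (433,144), (462,199) and (333,277), and the tray rim at (196,209), (254,248), (216,300) and (157,263). I'll check these against the top view and carry on to the remote, passing high over the figure.

Run:
```python
from h import *
i=load('w1.png')[2]
for n,c,z in(('riser',[(302,227),(433,144),(462,195),(331,275)],16),('tray',[(196,209),(254,248),(216,300),(157,263)],20)):
    p=plane(c,z,i); print(n,rect(p),p.mean(0).round(1))
```

```text
riser (array([533. , 367.1]), array([186.2,  74.6]), 83.7) [533.2 367.6  16. ]
tray (array([436.7, 169.2]), array([89. , 88.2]), -76.5) [437.1 169.3  20. ]
```

>>> send_rows([
  [[-3,-3,0],0.05,1],
  [[-8,-7,0],0.1,1],
  [[-12.5,-11,0],0.15,1],
  [[-17,-15,0],0.2,1],
  [[-21,-19,0],0.25,1],
  [[-23.5,-23,0.1],0.31,1],
  [[-25.5,-27,0.1],0.37,1],
  [[-27,-30,0.1],0.42,1],
])

```text
clock: 2.15
ee_pos: [443.1, -103.2, 249.3]
tcp_rot: [-180.0, -0.0, 115.8]
ft_force: [-0.5, -0.6, -0.4]
finger_gap: 86.8
```

Run:
```python
from h import *
s=status.observe(); print(s['ee_pos'])
go(420.2,-188.4,250,108.8)
```

```text
[ 443.07282551 -103.19338177  249.32580999]
t 2.15 shift [-6.67 -5.77 -0.07] spin 0.123 rows>= 1.4
```

>>> send_rows([
  [[-3,-2.5,0],0.06,1],
  [[-6,-5,0],0.11,1],
  [[-6.7,-5.8,0],0.12,1],
  [[-6.7,-5.8,0],0.12,1],
  [[-6.7,-5.8,0],0.12,1],
])

```text
clock: 2.78
ee_pos: [421.0, -186.8, 249.3]
tcp_rot: [-180.0, -0.0, 109.2]
ft_force: [-0.6, -0.7, 0.3]
finger_gap: 86.7
```

Run:
```python
from h import *
s=status.observe(); print(s['ee_pos'],s['tcp_rot'],s['qvel'].round(1))
shot('wrist','w2.png')
```

```text
[ 420.99393921 -186.8295606   249.29473377] [-1.79999074e+02 -4.48799153e-02  1.09171807e+02] [-0.1 -0.1  0.2 -0.1  0.1 -0.   0.2]
```

View pics/w2.png

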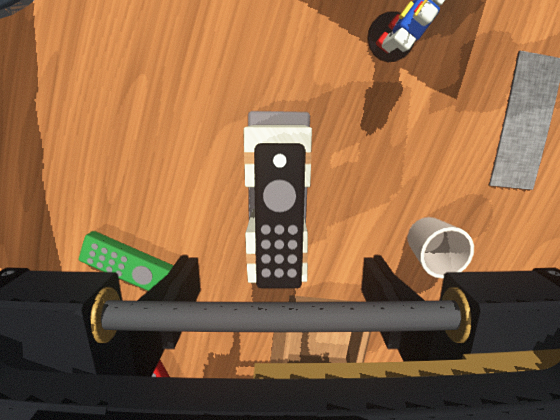

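The wrist view at rest shows the remote at (255–305, 144–287), box tops at rows 127–186 and 232–282, the player end at row 112, the mat at right and the cup at (445,247).

Run:
```python
from h import *
rgb,d,i=load('w2.png'); P=cloud(d,i)
hsv=cv2.cvtColor(rgb,cv2.COLOR_RGB2HSV).astype(int)
print('z rem',P[210,265],'box',P[140,280-30], 'desk',P[100,150])
m=np.zeros(d.shape,bool); m[105:300,235:325]=1
def rep(n,m,z):
    m=cv2.morphologyEx(m.astype(np.uint8),cv2.MORPH_OPEN,np.ones((3,3)))
    N,l,s,c=cv2.connectedComponentsWithStats(m); k=1+np.argmax(s[1:,4]); v,u=np.nonzero(l==k)
    p=plane(np.c_[u,v],z,i); print(n,s[k,:4],rect(p),p.mean(0).round(1))
rep('remote',m&(P[...,2]>129),140)
rep('boxes',m&(P[...,2]>107)&(P[...,2]<129)&(np.arange(420)[:,None]<190),118)
for n,c,z in(('boxes corners',[(243,127),(312,127),(304.5,282.5),(246,282.5)],118),('remote',[(255,143.5),(305,143.5),(302,288),(257,288)],140)):
    p=plane(c,z,i); print(n,p.round(1).tolist(),p.mean(0).round(1))
p=plane([(248,112),(308,112)],34,i);print('player end',p.round(1).tolist())
```

```text
z rem [ 406.75298378 -184.47336252  140.69048978] box [ 377.30107023 -138.10971585  118.50944983] desk [ 246.80714413 -143.03305414   -1.1111468 ]
remote [254 144  52 144] (array([ 420.1, -189.1]), array([121.6,  39.4]), -71.3) [ 418.9 -185.4  140. ]
boxes [243 127  69  61] (array([ 403.2, -144.5]), array([56. , 49.9]), 19.1) [ 398.3 -136.4  118. ]
boxes corners [[368.7, -130.1, 118.0], [421.8, -111.7, 118.0], [464.8, -245.5, 118.0], [413.2, -263.5, 118.0]] [ 417.1 -187.7  118. ]
remote [[383.0, -137.3, 140.0], [418.9, -124.9, 140.0], [459.2, -240.8, 140.0], [422.3, -253.6, 140.0]] [ 420.8 -189.1  140. ]
player end [[361.3, -119.3, 34.0], [420.6, -98.7, 34.0]]
```

Run:
```python
from h import *
go(420.4,-189,131.5,108.8)
```

```text
t 2.83 shift [-0.18 -0.12 11.79] spin 0.006 rows>= 1.9
```

>>> send_rows([
  [[-0.2,-0.1,3],0,1],
  [[-0.2,-0.1,6],0,1],
  [[-0.2,-0.1,8.5],0,1],
  [[-0.2,-0.1,10.5],0,1],
  [[-0.2,-0.1,11.4],0,1],
  [[-0.2,-0.1,11.7],0,1],
  [[-0.2,-0.1,11.7],0,1],
])

```text
clock: 3.7
ee_pos: [420.4, -190.8, 132.9]
tcp_rot: [180.0, 0.0, 109.0]
ft_force: [0.3, -0.1, 0.4]
finger_gap: 87.1
```

>>> send_rows([
  [[0,0,0],0,-0.05],
  [[0,0,0],0,-0.1],
  [[0,0,0],0,-0.2],
  [[0,0,0],0,-0.3],
  [[0,0,0],0,-0.5],
  [[0,0,0],0,-0.5],
  [[0,0,0],0,-0.5],
], force=15)

```text
clock: 4.58
ee_pos: [420.0, -190.9, 132.5]
tcp_rot: [180.0, -0.0, 109.0]
ft_force: [0.0, -0.4, 0.1]
finger_gap: 39.8
```

>>> send_rows([
  [[0,0,-0.7],0,-0.5],
  [[0,0,-2],0,-0.5],
  [[0,0,-4],0,-0.5],
  [[0,0,-6.5],0,-0.5],
  [[0,0,-9],0,-0.5],
  [[0,0,-10],0,-0.5],
])

```text
clock: 5.32
ee_pos: [420.7, -191.3, 234.4]
tcp_rot: [179.8, 0.1, 109.0]
ft_force: [0.1, 0.5, -1.2]
finger_gap: 39.8
```

Run:
```python
from h import *
i=load('w2.png')[2]
p=plane([(520,52),(491,185),(533,189)],4,i); print('mat',p.round(1).tolist(), np.linalg.norm(p[0]-p[1]),np.linalg.norm(p[2]-p[1]), (p[0]+p[2])/2)
z=status.observe(); print(z['ft_force'],z['ee_pos'],z['finger_gap'])
go(620,-60,220,104.6); go(669.8,-22,150,104.6)
```

```text
mat [[626.9, 49.3, 4.0], [666.1, -100.8, 4.0], [722.5, -85.9, 4.0]] 155.15694958349854 58.347419481546545 [674.7052579  -18.31914702   4.        ]
[ 0.09965406  0.45141399 -1.20216864] [ 420.69181587 -191.33167882  234.4294608 ] 39.79485867003118
t 5.33 shift [ 5.95 23.11  1.51] spin 0.076 rows>= 3.8
t 5.33 shift [ 7.93 29.04  8.52] spin 0.076 rows>= 5.0
```

>>> send_rows([
  [[0.7,2.5,0],0.01,-0.5],
  [[2,7,0],0.02,-0.5],
  [[3.3,12,0.5],0.04,-0.5],
  [[4.6,17,1.5],0.05,-0.5],
  [[6,22,3],0.07,-0.5],
  [[7.2,26,5],0.076,-0.5],
  [[7.8,28.5,7],0.076,-0.5],
  [[7.9,29,8.5],0.076,-0.5],
])

```text
clock: 6.32
ee_pos: [668.9, -20.2, 145.5]
tcp_rot: [-179.9, -0.0, 104.8]
ft_force: [-1.6, -0.7, -0.2]
finger_gap: 40.2
```

>>> send_rows([
  [[0,0,0],0,-0.5],
  [[0,0,0],0,-0.5],
  [[0,0,0],0,-0.5],
])

```text
clock: 6.7
ee_pos: [668.5, -23.0, 148.9]
tcp_rot: [179.9, 0.0, 104.5]
ft_force: [-0.9, 0.7, -1.5]
finger_gap: 39.7
```

Run:
```python
from h import *
s=status.observe(); print(s['ee_pos'],s['tcp_rot'],s['qvel'].round(1))
rgb,d,i=shot('wrist','w3.png')
P=cloud(d,i); hsv=cv2.cvtColor(rgb,cv2.COLOR_RGB2HSV).astype(int)
m=(hsv[...,1]<50)&(hsv[...,2]>70)&(hsv[...,2]<190)&(abs(P[...,2]-3)<8)
m=cv2.morphologyEx(m.astype(np.uint8),cv2.MORPH_OPEN,np.ones((3,3)))
N,l,st,c=cv2.connectedComponentsWithStats(m); k=1+np.argmax(st[1:,4]); v,u=np.nonzero(l==k)
p=plane(np.c_[u,v],4,i); print('mat',st[k],rect(p),p.mean(0))
```

```text
[668.50659098 -23.0388056  148.8620723 ] [1.79905118e+02 1.56376454e-02 1.04527475e+02] [-0.2  0.2 -0.3 -0.1 -0.1 -0.1  0.1]Traceback (most recent call last):
  File "<stdin>", line 7, in <module>
    return _wrapfunc(a, 'argmax', axis=axis, out=out, **kwds)
    return bound(*args, **kwds)
ValueError: attempt to get argmax of an empty sequence
```

View pics/w3.png

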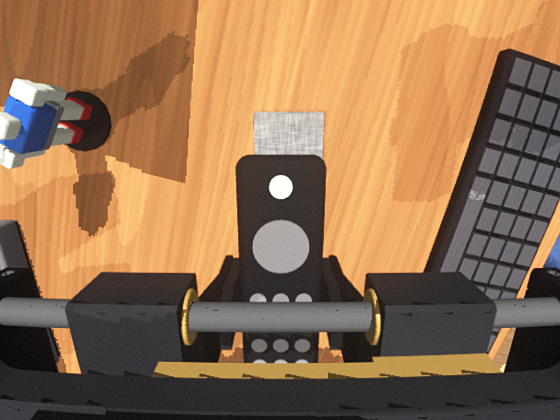

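The mat's far end shows at (254–323, 112) and the remote's far end at (240–324, 156).

Run:
```python
from h import *
rgb,d,i=load('w3.png')
hsv=cv2.cvtColor(rgb,cv2.COLOR_RGB2HSV).astype(int); m=(hsv[...,1]<60); m=m[100:155,230:345]
v,u=np.nonzero(cv2.morphologyEx(m.astype(np.uint8),cv2.MORPH_OPEN,np.ones((3,3)))); u=u+230;v=v+100
p=plane(np.c_[u,v],4,i); print(rect(p)); 
E_=plane([(253.5,111.5),(323.5,111.5)],4,i).mean(0)
a=np.radians(104.5); ax=np.array([np.cos(a),np.sin(a)]); print('far edge mid',E_, 'mat centre',E_[:2]-79*ax)
r=plane([(280.5,155.5)],156.4,i)[0]; print('remote far',r,'centre',r[:2]-62*ax)
```

```text
(array([658.9,  41.5]), array([59.3, 35.4]), 14.6)
far edge mid [654.35789211  58.9939069    4.        ] mat centre [674.13791243 -17.48975669]
remote far [652.41639419  38.36149177 156.4       ] centre [667.93995445 -21.66366194]
```

Run:
```python
from h import *
go(673,-20.5,45,104.8)
```

```text
t 6.75 shift [ 0.11  0.47 10.38] spin -0.004 rows>= 1.7
```

>>> send_rows([
  [[0.1,0.4,2],0,-0.5],
  [[0.1,0.4,4],0,-0.5],
  [[0.1,0.4,6.5],0,-0.5],
  [[0.1,0.4,8.5],0,-0.5],
  [[0.1,0.4,10],0,-0.5],
  [[0.1,0.4,10.4],0,-0.5],
  [[0.1,0.4,10.4],0,-0.5],
  [[0.1,0.4,10.4],0,-0.5],
])

```text
clock: 7.75
ee_pos: [672.9, -20.1, 44.4]
tcp_rot: [179.9, 0.0, 104.6]
ft_force: [-0.6, -0.1, -0.9]
finger_gap: 39.7
```

Run:
```python
from h import *
s=status.observe(); print(s['ee_pos'],s['tcp_rot'],s['ft_force'])
rgb,d,i=shot('wrist','w4.png'); shot('top','t4.png')
hsv=cv2.cvtColor(rgb,cv2.COLOR_RGB2HSV).astype(int); m=(hsv[...,1]<60)&(hsv[...,2]>90); m[:, :180]=0; m[:,380:]=0; m[250:]=0
m=cv2.morphologyEx(m.astype(np.uint8),cv2.MORPH_OPEN,np.ones((5,5)))
N,l,st,c=cv2.connectedComponentsWithStats(m); print(st[:6].tolist())
import numpy as np
x=[k for k in range(1,N) if st[k,4]>200]; v,u=np.nonzero(np.isin(l,x[:1])); print(rect(plane(np.c_[u,v],4,i)))
```

```text
[672.87359123 -20.10223184  44.44161195] [1.79902770e+02 1.73643402e-02 1.04606552e+02] [-0.64074742 -0.07888906 -0.8568019 ]
[[0, 0, 560, 420, 227813], [231, 113, 108, 137, 5517], [269, 175, 24, 24, 472], [252, 220, 57, 30, 1398]]
(array([664.4,  20.2]), array([79.9, 59.3]), -75.6)
```

View pics/w4.png

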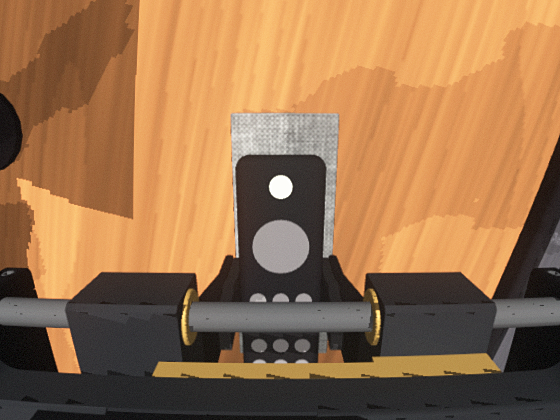

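Run:
```python
from h import *
i=load('w4.png')[2]; a=np.radians(104.5); ax=np.array([np.cos(a),np.sin(a)])
E_=plane([(231,113),(338.5,113)],4,i); print('mat centre',E_.mean(0)[:2]-79*ax, E_)
r=plane([(280.5,155.5)],44.4-14.5+22,i)[0]; print('remote centre',r[:2]-62*ax)
```

```text
mat centre [674.38307757 -17.44240898] [[626.1368228   51.62057351   4.        ]
 [683.0692917   66.46193571   4.        ]]
remote centre [672.23548013 -18.75348795]
```

>>> send_rows([
  [[0.05,0.15,0.6],0,-0.5],
  [[0.05,0.15,1.2],0,-0.5],
  [[0.05,0.15,1.8],0,-0.5],
  [[0.05,0.15,2.2],0,-0.5],
  [[0.05,0.15,2.4],0,-0.5],
  [[0.05,0.15,2.5],0,-0.5],
  [[0.05,0.15,2.55],0,-0.5],
  [[0.05,0.15,2.55],0,-0.5],
])

```text
clock: 8.85
ee_pos: [673.5, -19.2, 18.6]
tcp_rot: [180.0, -0.0, 104.6]
ft_force: [-1.9, 0.6, 3.9]
finger_gap: 39.6
```

>>> send_rows([
  [[0,0,0],0,0],
  [[0,0,0],0,0.3],
  [[0,0,0],0,0.3],
  [[0,0,0],0,0.3],
  [[0,0,-1],0,0.3],
  [[0,0,-4],0,0.3],
  [[0,0,-9],0,0.3],
  [[0,0,-15],0,1],
])

```text
clock: 9.85
ee_pos: [672.9, -19.1, 169.3]
tcp_rot: [-179.9, -0.0, 104.6]
ft_force: [0.2, 0.2, 0.3]
finger_gap: 61.1
```

Run:
```python
from h import *
go(403.2,-144.5,235,109); go(560,-70,235,106)
```

```text
t 9.85 shift [ -5.34 -29.27  -6.53] spin -0.077 rows>= 4.9
t 9.85 shift [ -2.08 -12.22  -6.55] spin -0.024 rows>= 2.2
```

>>> send_rows([
  [[-0.5,-2.5,-1],-0.01,1],
  [[-1.3,-7,-3],-0.03,1],
  [[-2.2,-12,-5],-0.05,1],
  [[-3.2,-17.5,-6.5],-0.06,1],
  [[-4.2,-23,-6.5],-0.07,1],
  [[-5,-27,-6.5],-0.077,1],
  [[-5.3,-29.2,-6.5],-0.077,1],
  [[-5.3,-29.3,-6.5],-0.077,1],
])

```text
clock: 10.85
ee_pos: [403.1, -144.6, 233.6]
tcp_rot: [179.9, -0.0, 108.9]
ft_force: [0.4, 0.5, 0.7]
finger_gap: 87.0
```

>>> send_rows([
  [[0,0,0],0,1],
  [[0,0,0],0,1],
  [[0,0,0],0,1],
])

```text
clock: 11.22
ee_pos: [404.1, -144.0, 232.8]
tcp_rot: [-180.0, 0.0, 109.1]
ft_force: [-0.1, 0.0, 0.1]
finger_gap: 86.9
```

Run:
```python
from h import *
s=status.observe(); print(s['ee_pos'],s['tcp_rot'],s['ft_force'])
rgb,d,i=shot('wrist','w5.png'); P=cloud(d,i); rt,dt,it=shot('top','t5.png')
m=(abs(P[...,2]-118)<8); m[250:]=0
m=cv2.morphologyEx(m.astype(np.uint8),cv2.MORPH_OPEN,np.ones((5,5)))
N,l,st,c=cv2.connectedComponentsWithStats(m)
for k in range(1,N):
    if st[k,4]>200: v,u=np.nonzero(l==k); print(st[k],rect(plane(np.c_[u,v],118,i)))
# remote on mat, top view
hsv=cv2.cvtColor(rt,cv2.COLOR_RGB2HSV).astype(int)
for nm,mm,z in(('mat',(hsv[...,1]<75),4),('rem',(hsv[...,2]<90),26)):
    q=np.zeros(dt.shape,np.uint8); q[115:172,225:305]=mm[115:172,225:305]; 
    v,u=np.nonzero(q); N,l,st,c=cv2.connectedComponentsWithStats(q); k=1+np.argmax(st[1:,4]); v,u=np.nonzero(l==k); p=plane(np.c_[u,v],z,it); print(nm,rect(p))
cv2.imwrite('pics/c5.png',np.hstack([cv2.resize(rgb,(400,300)),cv2.resize(rt[100:280,220:420],(333,300),interpolation=cv2.INTER_CUBIC)])[:,:,::-1])
```

```text
[ 404.07124322 -143.99569963  232.83943461] [-1.79957734e+02  2.25246127e-02  1.09083552e+02] [-0.1029671   0.00433193  0.0501651 ]
[ 246  185   69   60 4010] (array([ 402.9, -143.9]), array([55.7, 50.7]), 19.1)
mat (array([672.8, -18.2]), array([157.5,  60.7]), -75.6)
rem (array([669. , -20.9]), array([123.8,  42.6]), -75.2)
```

View pics/c5.png

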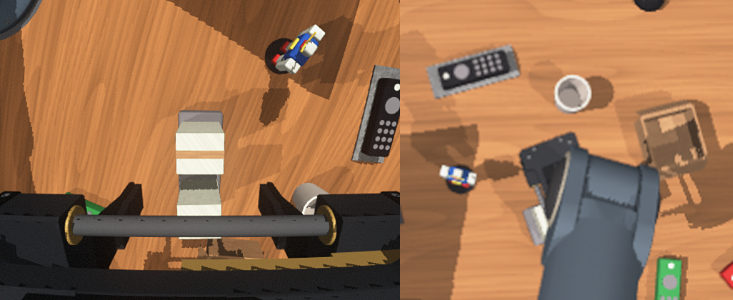

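The remote sits centred and parallel on the mat, and both boxes still stand. Next I'll grip box A high across its 56 mm side.

>>> send_rows([
  [[0,-0.1,3],0,1],
  [[0,-0.1,6],0,1],
  [[0,-0.1,9],0,1],
  [[0,-0.1,11.5],0,1],
  [[0,-0.1,13],0,1],
  [[0,-0.1,13.5],0,1],
  [[0,-0.1,13.6],0,1],
  [[0,-0.1,13.6],0,1],
])

```text
clock: 12.32
ee_pos: [403.0, -144.8, 97.6]
tcp_rot: [179.9, 0.0, 109.0]
ft_force: [-0.3, 0.1, -0.9]
finger_gap: 86.9
```

>>> send_rows([
  [[0,0,0],0,0.4],
  [[0,0,0],0,0.3],
  [[0,0,0],0,0.2],
  [[0,0,0],0,0.1],
  [[0,0,0],0,0],
  [[0,0,0],0,0],
  [[0,0,0],0,0],
], force=18)

```text
clock: 13.2
ee_pos: [402.5, -144.6, 97.1]
tcp_rot: [180.0, -0.0, 109.0]
ft_force: [0.2, -0.2, 1.3]
finger_gap: 55.7
```

>>> send_rows([
  [[0,0,-0.3],0,0],
  [[0,0,-0.8],0,0],
  [[0,0,-1.5],0,0],
  [[0,0,-3],0,0],
  [[0,0,-4],0,0],
  [[0,0,-4],0,0],
  [[0,0,-4],0,0],
  [[0,0,-4],0,0],
])

```text
clock: 14.2
ee_pos: [402.1, -144.6, 136.7]
tcp_rot: [-180.0, -0.0, 109.0]
ft_force: [0.2, 0.4, -0.5]
finger_gap: 55.5
```

Run:
```python
from h import *
s=status.observe(); print(s['ee_pos'],s['tcp_rot'],s['ft_force'],s['ft_torque'],s['finger_gap'])
go(440,-200,260,109); go(538,-361,260,109)
```

```text
[ 402.10114719 -144.57629867  136.68377904] [-1.79954102e+02 -2.36153261e-02  1.09022582e+02] [ 0.17317818  0.44240948 -0.5037397 ] [-0.0869564  -0.01953523  0.00907667] 55.50332748109814
t 14.2 shift [ -6.47   1.77 -12.34] spin 0.0 rows>= 2.2
t 14.2 shift [-24.88   5.78 -12.35] spin 0.0 rows>= 4.5
```

>>> send_rows([
  [[0,0,-2],0,0],
  [[0,0,-5],0,0],
  [[0,0,-8],0,0],
  [[0,0,-10.5],0,0],
  [[0,0,-11],0,0],
  [[0,0,-11],0,0],
])

```text
clock: 14.95
ee_pos: [402.0, -144.5, 246.3]
tcp_rot: [-180.0, -0.0, 109.0]
ft_force: [-0.2, 0.3, -0.5]
finger_gap: 56.0
```

>>> send_rows([
  [[0,0,0],0,0],
  [[0,0,0],0,0],
])

```text
clock: 15.2
ee_pos: [401.9, -144.6, 246.1]
tcp_rot: [-179.9, -0.0, 109.0]
ft_force: [-0.4, -0.3, -0.6]
finger_gap: 55.8
```

>>> send_rows([
  [[0,0,0],0,0],
])

```text
clock: 15.32
ee_pos: [402.2, -144.7, 246.5]
tcp_rot: [-179.9, -0.0, 109.0]
ft_force: [0.9, -0.6, -1.0]
finger_gap: 55.8
```

Run:
```python
from h import *
for k in range(6):
    s=status.observe(); print(s['clock'],s['ft_force'].round(2)); cams.camera('wrist')
```

```text
15.325 [ 0.86 -0.57 -1.  ]
15.375 [0.06 0.65 0.6 ]
15.425 [ 0.05 -0.59 -0.11]
15.475 [-0.37 -0.53 -0.13]
15.525 [-0.21 -0.28 -0.56]
15.575 [-0.08 -0.76 -0.74]
```

Box A averages about 0.5 N, so it is the empty one and goes in the carton.

Run:
```python
from h import *
go(538,-360,215,102.8)
```

```text
t 15.62 shift [-24.77   5.8    3.2 ] spin 0.109 rows>= 4.1
```

>>> send_rows([
  [[-2,0.5,0],0,0],
  [[-6,1.3,0],0.02,0],
  [[-10.5,2.4,0],0.05,0],
  [[-15,3.5,0.5],0.07,0],
  [[-19.5,4.5,1.5],0.09,0],
  [[-23,5.3,2.5],0.109,0],
  [[-24.6,5.8,3.2],0.109,0],
  [[-24.8,5.8,3.2],0.109,0],
])

```text
clock: 16.62
ee_pos: [538.0, -360.1, 214.1]
tcp_rot: [-179.9, -0.1, 102.8]
ft_force: [0.2, 0.2, -1.1]
finger_gap: 55.8
```

>>> send_rows([
  [[0,0,0],0,0],
  [[0,0,0],0,0],
  [[0,0,0],0,0],
])

```text
clock: 17.0
ee_pos: [538.2, -359.5, 215.6]
tcp_rot: [179.9, -0.0, 102.8]
ft_force: [-0.5, 0.7, -0.2]
finger_gap: 55.6
```

Run:
```python
from h import *
s=status.observe(); print(s['ee_pos'],s['tcp_rot'],s['ft_force'])
shot('wrist','w6.png')
```

```text
[ 538.1534673  -359.49032777  215.6240635 ] [ 1.79937113e+02 -1.21232056e-02  1.02826509e+02] [-0.48505036  0.66273851 -0.16069592]
```

View pics/w6.png

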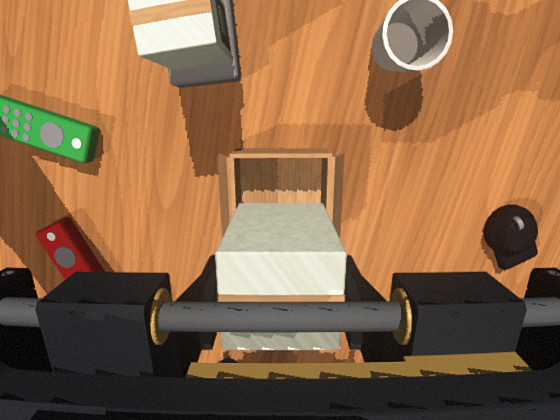

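The carton's rim far edge is at row 153 (columns 229–335) and the held box's bottom far edge at row 205 (columns 234–322).

Run:
```python
from h import *
i=load('w6.png')[2]; a=np.radians(102.8); ax=np.array([np.cos(a),np.sin(a)])
o=plane([(229,153),(335,153)],50,i); print(o.round(1).tolist(),np.linalg.norm(o[0]-o[1]),np.degrees(np.arctan2(*(o[1]-o[0])[[1,0]])),'C outer',o.mean(0)[:2]-48*ax)
o=plane([(236,157),(328,157)],50,i); print(np.linalg.norm(o[0]-o[1]),'C inner',o.mean(0)[:2]-44*ax)
b=plane([(236,204),(321,204)],152.6,i); print(np.linalg.norm(b[0]-b[1]),'box',b.mean(0)[:2]-25*ax)
b=plane([(217,251),(344,251)],236,i); print(np.linalg.norm(b[0]-b[1]),'box top',b.mean(0)[:2]-25*ax)
```

```text
[[481.2, -325.2, 50.0], [577.6, -303.3, 50.0]] 98.83797984682508 12.793142671466706 C outer [ 540.00504444 -361.09317262]
86.01233925301295 C inner [ 539.94799618 -360.84328138]
55.84725464977423 box [ 537.05426465 -360.97483644]
53.29793786772149 box top [ 537.90405664 -359.20724324]
```

>>> send_rows([
  [[-0.1,0.2,2],0,0],
  [[-0.1,0.2,4.5],0,0],
  [[-0.1,0.2,7],0,0],
  [[-0.1,0.2,9.5],0,0],
  [[-0.1,0.2,11.5],0,0],
  [[-0.1,0.2,12.5],0,0],
  [[-0.1,0.2,13.4],0,0],
  [[-0.1,0.2,13.4],0,0],
])

```text
clock: 18.05
ee_pos: [540.2, -360.7, 80.7]
tcp_rot: [-180.0, -0.0, 102.8]
ft_force: [-0.5, 0.3, -0.5]
finger_gap: 55.9
```

>>> send_rows([
  [[0,0,0.4],0,0],
  [[0,0,0.8],0,0],
  [[0,0,1.1],0,0],
  [[0,0,1.3],0,0],
  [[0,0,1.4],0,0],
  [[0,0,1.45],0,0],
  [[0,0,1.45],0,0],
])

```text
clock: 18.92
ee_pos: [540.3, -360.8, 67.2]
tcp_rot: [180.0, -0.0, 102.8]
ft_force: [-1.7, 1.5, 5.9]
finger_gap: 56.0
```

Contact is firm at the expected height, so I'll release and rise.

>>> send_rows([
  [[0,0,0],0,0.4],
  [[0,0,0],0,0.6],
  [[0,0,0],0,0.6],
  [[0,0,0],0,0.6],
  [[0,0,-1.5],0,0.7],
  [[0,0,-5],0,0.8],
  [[0,0,-10],0,1],
  [[0,0,-16],0,1],
])

```text
clock: 19.92
ee_pos: [539.8, -360.5, 228.4]
tcp_rot: [-180.0, -0.0, 102.8]
ft_force: [0.5, 0.1, 0.0]
finger_gap: 85.8
```

Run:
```python
from h import *
go(433,-231.5,225,109)
```

```text
t 19.93 shift [14.94 -7.57  0.35] spin -0.109 rows>= 2.7
```

>>> send_rows([
  [[2,-1,0],-0.02,1],
  [[6,-3,0],-0.04,1],
  [[10,-5,0],-0.08,1],
  [[13.5,-7,0],-0.1,1],
  [[14.9,-7.6,0],-0.109,1],
  [[14.9,-7.6,0],-0.109,1],
  [[14.9,-7.6,0],-0.109,1],
  [[14.9,-7.6,0],-0.109,1],
])

```text
clock: 20.92
ee_pos: [433.8, -233.3, 226.6]
tcp_rot: [-180.0, 0.1, 109.0]
ft_force: [-0.1, 0.4, -0.4]
finger_gap: 87.1
```

Run:
```python
from h import *
s=status.observe(); print(s['ee_pos'],s['tcp_rot'],s['ft_force'])
rgb,d,i=shot('wrist','w7.png'); P=cloud(d,i)
m=(abs(P[...,2]-118)<8); m[260:]=0
m=cv2.morphologyEx(m.astype(np.uint8),cv2.MORPH_OPEN,np.ones((5,5)))
N,l,st,c=cv2.connectedComponentsWithStats(m)
for k in range(1,N):
    if st[k,4]>200: v,u=np.nonzero(l==k); p=plane(np.c_[u,v],118,i); print(st[k],rect(p),p.mean(0))
```

```text
[ 433.81354414 -233.30751939  226.57716817] [-1.79974524e+02  6.64006815e-02  1.08956768e+02] [-0.0663031   0.44138182 -0.37221175]
[ 244  182   71   62 4181] (array([ 431.6, -229.7]), array([55.3, 51. ]), 20.2) [ 431.53025165 -229.09797833  118.        ]
```

View pics/w7.png

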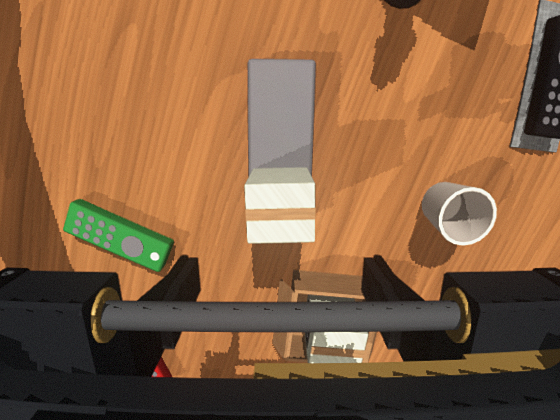

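Box B stands at (246–314, 182–243), the player's far end is at (249–314, 60), and the empty box is in the carton at (335,330).

Run:
```python
from h import *
i=load('w7.png')[2]
p=plane([(249,60.5),(314.5,60.5)],34,i); a=np.radians(109.2); ax=np.array([np.cos(a),np.sin(a)]); print(p.round(1).tolist(),np.linalg.norm(p[0]-p[1]),'player c',p.mean(0)[:2]-84*ax)
go(431.7,-230,97,109.3)
```

```text
[[363.0, -119.9, 34.0], [421.7, -99.7, 34.0]] 62.084847805704506 player c [ 419.99896614 -189.1357778 ]
t 20.98 shift [ 0.37 -0.07 12.95] spin -0.006 rows>= 2.1
```

>>> send_rows([
  [[0.3,-0.1,3],0,1],
  [[0.35,-0.1,6],0,1],
  [[0.35,-0.1,9],0,1],
  [[0.35,-0.1,11.5],0,1],
  [[0.35,-0.1,12.5],0,1],
  [[0.35,-0.1,12.9],0,1],
  [[0.35,-0.1,12.9],0,1],
  [[0.35,-0.1,12.9],0,1],
])

```text
clock: 21.98
ee_pos: [431.7, -229.5, 98.2]
tcp_rot: [179.9, 0.0, 109.0]
ft_force: [-0.5, -1.0, 1.0]
finger_gap: 87.3
```

>>> send_rows([
  [[0,0,0],0,0.4],
  [[0,0,0],0,0.3],
  [[0,0,0],0,0.2],
  [[0,0,0],0,0.1],
  [[0,0,0],0,0],
  [[0,0,0],0,0],
  [[0,0,0],0,0],
], force=22)

```text
clock: 22.85
ee_pos: [431.3, -229.3, 97.6]
tcp_rot: [180.0, 0.0, 109.0]
ft_force: [0.5, 0.0, 0.4]
finger_gap: 56.0
```

>>> send_rows([
  [[0,0,-0.3],0,0],
  [[0,0,-0.8],0,0],
  [[0,0,-2],0,0],
  [[0,0,-5],0,0],
  [[0,0,-8],0,0],
  [[0,0,-11],0,0],
  [[0,0,-13],0,0],
  [[0,0,-13],0,0],
])

```text
clock: 23.85
ee_pos: [431.8, -229.8, 229.2]
tcp_rot: [179.8, 0.1, 109.0]
ft_force: [0.2, 0.4, -2.7]
finger_gap: 56.2
```

>>> send_rows([
  [[0,0,0],0,0],
  [[0,0,0],0,0],
])

```text
clock: 24.1
ee_pos: [430.4, -228.9, 226.5]
tcp_rot: [-179.9, -0.1, 109.0]
ft_force: [0.1, 0.2, -3.5]
finger_gap: 55.8
```

Run:
```python
from h import *
for k in range(3):
    s=status.observe(); print(s['clock'],s['ft_force'].round(2)); cams.camera('wrist')
go(470,20,260,104)
```

```text
24.1 [ 0.13  0.23 -3.47]
24.15 [-0.24  0.27 -2.82]
24.2 [-0.05 -0.34 -2.6 ]
t 24.25 shift [22.28 11.83 -3.31] spin 0.087 rows>= 4.1
```

Box B weighs about 3 N, so it is the full one and goes to the tray, carried well above the figure.

>>> send_rows([
  [[2,1,-1],0.01,0],
  [[5,2.7,-2],0.03,0],
  [[8.5,4.5,-3],0.05,0],
  [[12,6.3,-3.3],0.06,0],
  [[15.5,8.2,-3.3],0.08,0],
  [[19,10,-3.3],0.09,0],
  [[22.3,11,-3.3],0.09,0],
  [[26,11.5,-3.3],0.09,0],
])

```text
clock: 25.25
ee_pos: [455.1, 54.9, 260.2]
tcp_rot: [-180.0, 0.0, 103.8]
ft_force: [0.9, 0.5, -3.4]
finger_gap: 55.8
```

Run:
```python
from h import *
print(status.observe()['ee_pos']); go(437,161,190,103.6)
```

```text
[455.11858452  54.94758057 260.22661725]
t 25.25 shift [10.73  0.78  7.02] spin 0.004 rows>= 2.1
```

>>> send_rows([
  [[3,0.2,0],0,0],
  [[6,0.4,0.5],0,0],
  [[9,0.7,2],0,0],
  [[10.5,0.8,4],0,0],
  [[10.7,0.8,6],0,0],
  [[10.7,0.8,7],0,0],
  [[10.7,0.8,7],0,0],
  [[10.7,0.8,7],0,0],
])

```text
clock: 26.25
ee_pos: [437.9, 159.6, 191.2]
tcp_rot: [179.9, -0.0, 103.8]
ft_force: [0.4, -0.6, -3.6]
finger_gap: 55.6
```

Run:
```python
from h import *
s=status.observe(); print(s['ee_pos'],s['tcp_rot'],s['ft_force'])
shot('wrist','w8.png')
```

```text
[437.86014683 159.64792554 191.18341493] [ 1.79925482e+02 -2.13341414e-02  1.03818540e+02] [ 0.42632447 -0.58178168 -3.58228853]
```

View pics/w8.png

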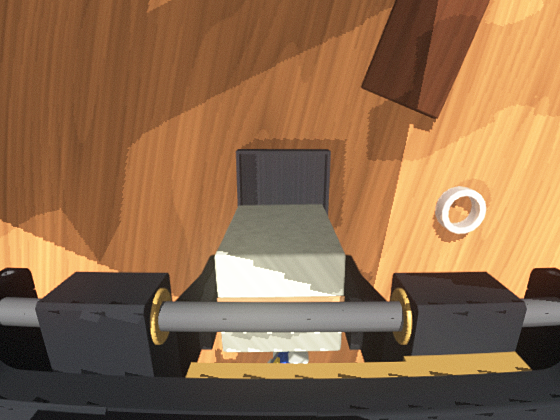

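Tray rim far edge is at row 150 (columns 237–330), and the held box's bottom edge at row 205.

Run:
```python
from h import *
i=load('w8.png')[2]; a=np.radians(103.7); ax=np.array([np.cos(a),np.sin(a)])
o=plane([(237,150),(330.5,150)],20,i); print(o.round(1).tolist(),np.linalg.norm(o[0]-o[1]),np.degrees(np.arctan2(*(o[1]-o[0])[[1,0]])),'C',o.mean(0)[:2]-45*ax)
b=plane([(236,204.5),(322,204.5)],127.6,i); print(np.linalg.norm(b[0]-b[1]),'box',b.mean(0)[:2]-25*ax)
go(437,161,100,103.7)
```

```text
[[386.5, 196.7, 20.0], [472.4, 217.8, 20.0]] 88.47785618050874 13.796205636995206 C [440.07438087 163.52396629]
56.68227789343121 box [437.16949598 157.73469417]
t 26.3 shift [ 0.14 -0.07  9.13] spin 0.002 rows>= 1.5
```

>>> send_rows([
  [[0.25,0.2,2],0,0],
  [[0.25,0.2,4.5],0,0],
  [[0.25,0.2,7],0,0],
  [[0.25,0.2,8.5],0,0],
  [[0.25,0.2,9],0,0],
  [[0.25,0.2,9],0,0],
  [[0.25,0.2,9],0,0],
])

```text
clock: 27.18
ee_pos: [439.2, 163.0, 101.3]
tcp_rot: [179.9, -0.0, 103.9]
ft_force: [0.6, 0.1, -2.6]
finger_gap: 55.8
```

Run:
```python
from h import *
s=status.observe(); print(s['ee_pos'],s['tcp_rot'],s['ft_force'])
shot('wrist','w9.png')
```

```text
[439.19510316 163.00355489 101.29319891] [ 1.79904250e+02 -3.61507362e-02  1.03863100e+02] [ 0.62658346  0.05873626 -2.61782181]
```

View pics/w9.png

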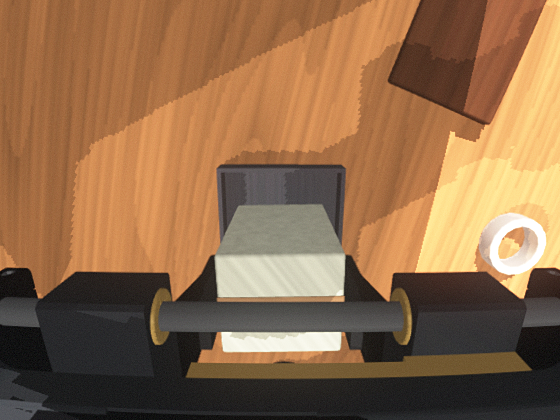

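Run:
```python
from h import *
i=load('w9.png')[2]; a=np.radians(103.8); ax=np.array([np.cos(a),np.sin(a)])
o=plane([(217.5,166),(345,166)],20,i); print(np.linalg.norm(o[0]-o[1]),np.degrees(np.arctan2(*(o[1]-o[0])[[1,0]])),'C',o.mean(0)[:2]-45*ax)
b=plane([(236,204.5),(322,204.5)],37.7,i); print(np.linalg.norm(b[0]-b[1]),'box',b.mean(0)[:2]-25*ax)
```

```text
88.21150917224337 13.817218234013822 C [439.38139147 164.26835131]
56.69169235779409 box [438.57309723 161.09472095]
```

>>> send_rows([
  [[0.15,0.05,0.8],0,0],
  [[0.15,0.05,1.6],0,0],
  [[0.15,0.05,2.4],0,0],
  [[0.15,0.05,2.9],0,0],
  [[0.15,0.05,3.2],0,0],
  [[0.15,0.05,3.35],0,0],
  [[0.15,0.05,3.4],0,0],
  [[0.15,0.05,3.4],0,0],
])

```text
clock: 28.22
ee_pos: [438.8, 164.4, 66.7]
tcp_rot: [180.0, -0.0, 103.9]
ft_force: [-0.8, 0.2, -2.9]
finger_gap: 55.9
```

Not quite touching yet, since it still carries the weight. A little further down.

>>> send_rows([
  [[0,0,0.04],0,0],
  [[0,0,0.08],0,0],
  [[0,0,0.12],0,0],
  [[0,0,0.12],0,0],
])

```text
clock: 28.72
ee_pos: [438.9, 164.4, 66.5]
tcp_rot: [180.0, -0.1, 103.9]
ft_force: [-1.4, -0.9, 10.6]
finger_gap: 56.0
```

>>> send_rows([
  [[0,0,-0.1],0,0.4],
  [[0,0,-0.1],0,0.6],
  [[0,0,-0.1],0,0.6],
  [[0,0,-0.1],0,0.6],
  [[0,0,-1.5],0,0.7],
  [[0,0,-5],0,0.8],
  [[0,0,-10],0,1],
  [[0,0,-16],0,1],
])

```text
clock: 29.72
ee_pos: [438.1, 163.8, 227.2]
tcp_rot: [-179.9, 0.0, 103.8]
ft_force: [1.1, 1.6, 0.8]
finger_gap: 85.5
```

Run:
```python
from h import *
print(status.observe()['ee_pos'])
go(465,0,220,107); go(419.5,-188.6,200,109.2)
```

```text
[438.07105987 163.82228137 227.16551235]
t 29.73 shift [-16.55  -1.3    0.73] spin -0.055 rows>= 2.7
t 29.73 shift [-33.77 -10.23   2.74] spin -0.094 rows>= 5.7
```

>>> send_rows([
  [[-3,-0.2,0],-0.01,1],
  [[-8,-0.6,0],-0.03,1],
  [[-13,-1,0],-0.04,1],
  [[-18,-2,0],-0.06,1],
  [[-23,-4.5,0],-0.07,1],
  [[-28,-7,1],-0.09,1],
  [[-32,-9.3,2],-0.094,1],
  [[-33.8,-10.2,2.7],-0.094,1],
])

```text
clock: 30.72
ee_pos: [419.3, -191.1, 198.9]
tcp_rot: [180.0, 0.0, 109.0]
ft_force: [0.9, 0.9, -1.2]
finger_gap: 86.9
```

>>> send_rows([
  [[0,0,0],0,1],
  [[0,0,0],0,1],
  [[0,0,0],0,1],
])

```text
clock: 31.1
ee_pos: [421.3, -187.1, 198.7]
tcp_rot: [180.0, -0.0, 109.4]
ft_force: [-0.0, -0.5, 0.7]
finger_gap: 86.9
```

Run:
```python
from h import *
s=status.observe(); print(s['ee_pos'],s['tcp_rot'],s['ft_force'])
rgb,d,i=shot('wrist','w10.png'); P=cloud(d,i)
m=(abs(P[...,2]-34)<8); m[250:]=0; m[:,:180]=0; m[:,380:]=0
m=cv2.morphologyEx(m.astype(np.uint8),cv2.MORPH_OPEN,np.ones((5,5)))
N,l,st,c=cv2.connectedComponentsWithStats(m)
for k in range(1,N):
    if st[k,4]>200: v,u=np.nonzero(l==k); p=plane(np.c_[u,v],34,i); print(st[k],rect(p),p.mean(0))
rt,dt,it=shot('top','t10.png')
cv2.imwrite('pics/c10.png',np.hstack([cv2.resize(rgb,(400,300)),cv2.resize(rt[100:280,180:420],(400,300),interpolation=cv2.INTER_CUBIC)])[:,:,::-1])
```

```text
[ 421.32527621 -187.06191087  198.66910439] [ 1.79952233e+02 -1.43076760e-02  1.09396622e+02] [-0.02605814 -0.51952991  0.68509741]
[ 242  110   73  140 9545] (array([ 412.3, -172. ]), array([135.5,  65.5]), -71.8) [ 410.93439926 -168.39298815   34.        ]
```

View pics/c10.png

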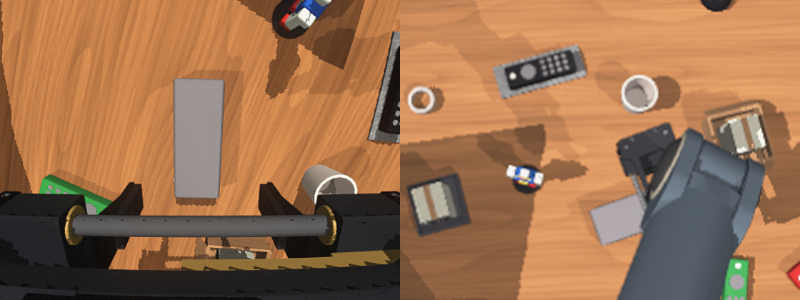

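Both boxes stand inside their containers, seen at tray (437,205) and carton (742,133) of the composite. Now the player.

Run:
```python
from h import *
go(418.3,-188,18,108.6)
```

```text
t 31.2 shift [ 0.03 -0.3  18.05] spin 0.013 rows>= 2.9
```

>>> send_rows([
  [[0,-0.3,3],0.01,1],
  [[0,-0.3,7],0.01,1],
  [[0,-0.3,11],0.01,1],
  [[0,-0.3,14],0.01,1],
  [[0,-0.3,16.5],0.01,1],
  [[0,-0.3,17.6],0.01,1],
  [[0,-0.3,18],0.01,1],
  [[0,-0.3,18],0.01,1],
])

```text
clock: 32.2
ee_pos: [418.3, -189.4, 18.8]
tcp_rot: [179.9, 0.0, 108.7]
ft_force: [-0.1, 0.1, -0.5]
finger_gap: 87.1
```

>>> send_rows([
  [[0,0,0],0,0.7],
  [[0,0,0],0,0.6],
  [[0,0,0],0,0.5],
  [[0,0,0],0,0.4],
  [[0,0,0],0,0.3],
  [[0,0,0],0,0.3],
  [[0,0,0],0,0.3],
], force=40)

```text
clock: 33.08
ee_pos: [418.0, -189.2, 18.5]
tcp_rot: [180.0, -0.0, 108.7]
ft_force: [-0.3, 1.0, 6.0]
finger_gap: 65.8
```

>>> send_rows([
  [[0,0,-0.3],0,0.3],
  [[0,0,-0.8],0,0.3],
  [[0,0,-2],0,0.3],
  [[0,0,-5],0,0.3],
  [[0,0,-9],0,0.3],
  [[0,0,-13],0,0.3],
  [[0,0,-17],0,0.3],
  [[0,0,-19],0,0.3],
])

```text
clock: 34.08
ee_pos: [418.0, -189.8, 210.6]
tcp_rot: [179.8, 0.0, 108.6]
ft_force: [-0.8, 0.0, -4.1]
finger_gap: 65.7
```

Run:
```python
from h import *
print(status.observe()); go(480,0,225,106); go(533,363,190,83.5)
```

```text
{'clock': 34.075, 'q': array([-20.65010531,   9.01490663,  45.01000451, 119.55099358,
        -7.960583  ,  54.15015643,  47.30901688]), 'qvel': array([ -8.56497527, -14.31390157,   3.55089426,  -9.15183956,
        14.74852972,  20.69524236, -14.76701467]), 'tau': array([  0.9985492 , -23.47073257,   3.15341793, -22.44112372,
        -0.12266553,  -0.12529914,   0.16824945]), 'ee_pos': array([ 417.97435199, -189.77766464,  210.62399683]), 'tcp_rot': array([1.79824769e+02, 4.86186780e-02, 1.08641271e+02]), 'ft_force': array([-0.81232378,  0.03806236, -4.13541351]), 'ft_torque': array([-0.10117083, -0.00020082,  0.00182099]), 'finger_gap': 65.67241743441653}
t 34.08 shift [16.   11.95 -1.41] spin 0.046 rows>= 3.2
t 34.08 shift [48.7  28.56  2.11] spin 0.439 rows>= 9.0
```

>>> send_rows([
  [[2,1.5,-0.5],0.01,0.3],
  [[6,4.5,-1],0.03,0.3],
  [[11,8.3,-1.4],0.06,0.3],
  [[16,12,-1.4],0.1,0.3],
  [[21,14.5,-1.4],0.15,0.3],
  [[26,17,-1.4],0.2,0.3],
  [[31,19.5,-1.4],0.25,0.3],
  [[36,22,-1.4],0.3,0.3],
])

```text
clock: 35.08
ee_pos: [510.4, 223.3, 222.7]
tcp_rot: [-180.0, 0.0, 91.4]
ft_force: [1.5, -1.0, -4.7]
finger_gap: 65.8
```

Run:
```python
from h import *
print(status.observe()['ee_pos']); go(533,363,150,83.3)
```

```text
[510.44358389 223.31245622 222.65367344]
t 35.08 shift [13.91  2.59  7.26] spin 0.141 rows>= 2.5
```

>>> send_rows([
  [[4,0.7,0],0.04,0.3],
  [[8,1.5,0],0.08,0.3],
  [[11.5,2.2,1],0.12,0.3],
  [[13.5,2.5,3.5],0.14,0.3],
  [[13.9,2.6,6],0.14,0.3],
  [[13.9,2.6,7.2],0.14,0.3],
  [[13.9,2.6,7.2],0.14,0.3],
  [[13.9,2.6,7.2],0.14,0.3],
])

```text
clock: 36.08
ee_pos: [534.1, 361.5, 151.7]
tcp_rot: [179.9, -0.1, 83.4]
ft_force: [-0.4, 0.3, -3.8]
finger_gap: 65.3
```

Run:
```python
from h import *
s=status.observe(); print(s['ee_pos'],s['tcp_rot'],s['ft_force'])
shot('wrist','w11.png')
```

```text
[534.10564982 361.49661769 151.65459709] [ 1.79911774e+02 -7.02490064e-02  8.34136024e+01] [-0.37956553  0.29883369 -3.81539975]
```

View pics/w11.png

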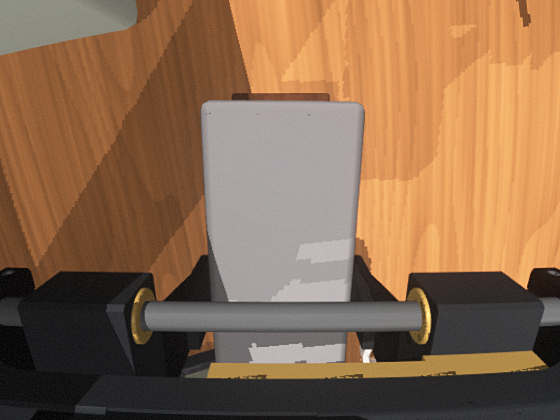

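Riser far edge is at row 94 (columns 232–329), with the player's far top edge at row 101 (columns 202–364).

Run:
```python
from h import *
i=load('w11.png')[2]; a=np.radians(83.4); ax=np.array([np.cos(a),np.sin(a)])
o=plane([(232,94.5),(329,94.5)],16,i); print(o.round(1).tolist(),np.linalg.norm(o[0]-o[1]),np.degrees(np.arctan2(*(o[1]-o[0])[[1,0]])),'C',o.mean(0)[:2]-92*ax)
b=plane([(202,102),(364,102)],167.2,i); print(np.linalg.norm(b[0]-b[1]),'player',b.mean(0)[:2]-84*ax)
go(535,364,70,83.4)
```

```text
[[506.7, 461.8, 16.0], [584.7, 452.8, 16.0]] 78.50829951992507 -6.617491994556977 C [535.10453055 365.89769581]
62.46071855082228 player [535.38624067 362.39844234]
t 36.12 shift [0.23 0.05 8.18] spin 0.0 rows>= 1.3
```

>>> send_rows([
  [[0.3,0,2],0,0.3],
  [[0.3,0,4],0,0.3],
  [[0.3,0,6],0,0.3],
  [[0.3,0,7.5],0,0.3],
  [[0.3,0,8.5],0,0.3],
  [[0.3,0,8.7],0,0.3],
  [[0.3,0,8.7],0,0.3],
  [[0.3,0,8.7],0,0.3],
])

```text
clock: 37.12
ee_pos: [534.2, 365.1, 64.1]
tcp_rot: [179.9, -0.1, 83.5]
ft_force: [0.5, -0.4, -4.5]
finger_gap: 65.7
```

Run:
```python
from h import *
s=status.observe(); print(s['ee_pos'],s['tcp_rot'],s['ft_force'])
shot('wrist','w12.png')
```

```text
[534.16154833 365.12795908  64.12583611] [ 1.79939254e+02 -6.72994610e-02  8.34689490e+01] [ 0.53445153 -0.39053727 -4.45207259]
```

View pics/w12.png

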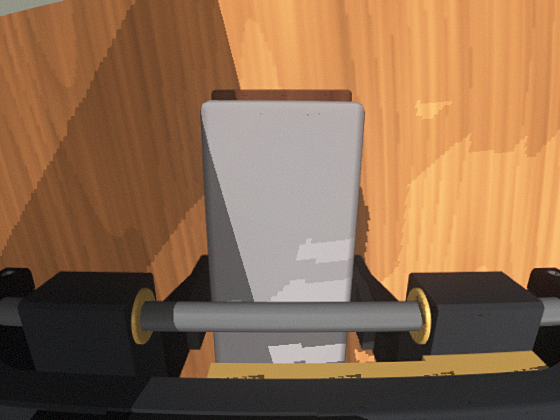

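Run:
```python
from h import *
i=load('w12.png')[2]; a=np.radians(83.4); ax=np.array([np.cos(a),np.sin(a)])
o=plane([(212,90.5),(352,90.5)],16,i); print(np.linalg.norm(o[0]-o[1]),np.degrees(np.arctan2(*(o[1]-o[0])[[1,0]])),'C',o.mean(0)[:2]-92*ax)
b=plane([(202,102),(364,102)],64.1-18.5+34,i); print('player',b.mean(0)[:2]-84*ax)
```

```text
78.64334237294129 -6.545218401889076 C [535.38725922 366.68245566]
player [535.35257869 366.06181883]
```

The player and riser now line up within 1 mm. Lowering.

>>> send_rows([
  [[0,0,0.7],0,0.3],
  [[0,0,1.4],0,0.3],
  [[0,0,2.1],0,0.3],
  [[0,0,2.5],0,0.3],
  [[0,0,2.75],0,0.3],
  [[0,0,2.9],0,0.3],
  [[0,0,2.95],0,0.3],
  [[0,0,2.95],0,0.3],
])

```text
clock: 38.17
ee_pos: [533.7, 364.8, 34.6]
tcp_rot: [-180.0, -0.0, 83.5]
ft_force: [-2.8, -1.3, 2.8]
finger_gap: 65.3
```

>>> send_rows([
  [[0,0,0.02],0,0.6],
  [[0,0,0.02],0,0.8],
  [[0,0,0.02],0,0.9],
  [[0,0,0.02],0,0.9],
  [[0,0,-1],0,0.9],
  [[0,0,-4],0,0.9],
  [[0,0,-9],0,1],
  [[0,0,-15],0,1],
])

```text
clock: 39.17
ee_pos: [533.1, 364.5, 185.2]
tcp_rot: [-180.0, 0.1, 83.5]
ft_force: [0.4, 1.4, 0.7]
finger_gap: 86.5
```

>>> send_rows([
  [[-2,0,-17],0,1],
  [[-6,-2,-17],0,1],
  [[-10,-5,-17],0,1],
  [[-11,-6,-17],0,1],
  [[-11,-6,-17],0,1],
  [[-11,-6,-17],0,1],
  [[-11,-6,-17],0,1],
])

```text
clock: 40.05
ee_pos: [461.6, 263.1, 353.1]
tcp_rot: [-180.0, 0.1, 83.5]
ft_force: [0.5, 0.1, -0.2]
finger_gap: 86.9
```

Run:
```python
from h import *
print(status.observe()['ee_pos'])
rgb,d,i=shot('wrist','w13.png'); rt,dt,it=shot('top','t13.png'); sc,_,_=shot('scene','s13.png')
cv2.imwrite('pics/c13.png',np.vstack([np.hstack([cv2.resize(rgb,(400,300)),cv2.resize(sc,(400,300))]),cv2.resize(rt[100:235,60:420],(800,300),interpolation=cv2.INTER_CUBIC)])[:,:,::-1])
```

```text
[461.55913995 263.13422325 353.06603798]
```

View pics/c13.png

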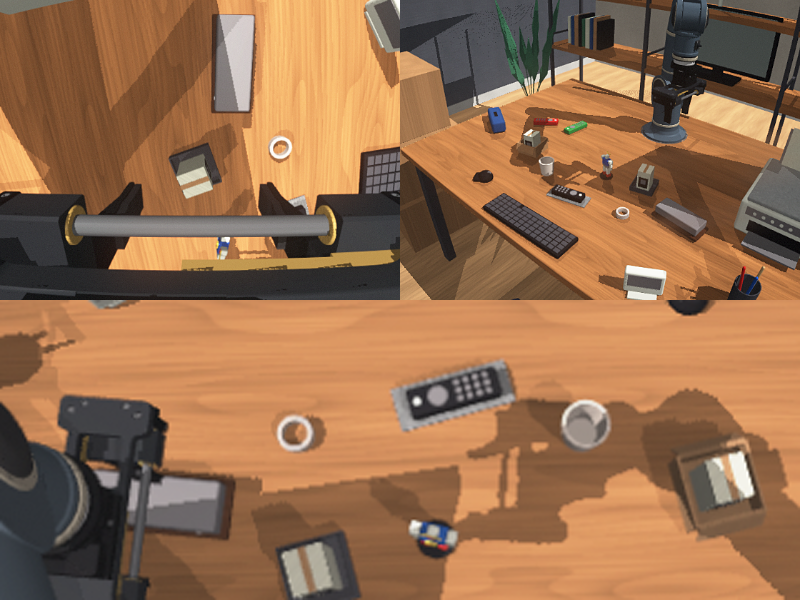

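Run:
```python
from h import *
r,d,i=load('t13.png'); P=cloud(d,i)
for n,x,y,zt,lo in(('carton box',538,-361,88,70),('tray box',436,161,87,60),('player',532,363,50,40)):
    m=(np.hypot(P[...,0]-x,P[...,1]-y)<75)&(P[...,2]>lo)&(P[...,2]<110)&(d>0)
    v,u=np.nonzero(cv2.morphologyEx(m.astype(np.uint8),cv2.MORPH_OPEN,np.ones((3,3)))); print(n,len(u),np.median(P[v,u,2]).round(1),rect(plane(np.c_[u,v],zt,i)))
print(arm.sign_off())
```

```text
carton box 379 86.5 (array([ 538.4, -358. ]), array([55. , 54.4]), 12.6)
tray box 416 85.8 (array([438.4, 159.6]), array([57.4, 53.7]), 14.6)
player 720 48.6 (array([531.8, 360.8]), array([144.3,  63.4]), 82.8)
the job is handed in; nothing more can be done
None
```

The stack is apart and everything is put away. I handed the job in at about 40 s on the robot clock, and the hand-in reports no verdict.

- **Remote:** it lies lengthwise on the felt mat. From above it was within about 1 mm of the mat's centre.
- **Empty box:** box A read about 0.5 N when lifted, so it is the empty one and stands upright in the carton. Its top measured 86.5 mm against 88 mm expected for standing on the floor, and it is square to the walls.
- **Full box:** box B read about 3 N, so it is the full one and stands upright in the tray. Its top measured 85.8 mm against 87 mm expected, and it is square to within about 1°.
- **Player:** it lies lengthwise on the riser, with the two centres agreeing to about 1 mm just before I let go. Its top measured 48.6 mm against 50 mm expected. The arm partly hid it in the last top view.

The last pictures showed the figure and cup standing and the gripper clear of everything.

The top and wrist cameras disagreed by 3 to 5 mm. I set most placements by what the wrist camera showed close up. The last top view put the carton and tray boxes within about 3 mm of the container centres it had measured at the start.

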